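# Clear the fettling board: stack the setter tiles, sweep the clay trimmings

### The job

Clear the ware board for the next load: first stack all the loose setter tiles squarely, edges flush, on the pile that has been started beside the board. Then pull the scraper out of the tool caddy, push all the clay trimmings off the board's front edge into the white trough with it, and stand the scraper back in the caddy. Leave the drying bowls and the other tool where they are.

Things in the scene. Friction and masses are not known exactly. Their poses are not given: they have to be found in the camera images.
- board: plywood ware board, 400 (its x) x 600 (its y) mm, fixed on battens; origin on the bench under its centre, flat top 36 mm above the origin; its -x edge (towards the robot) is the front edge, 200 mm from the centre
- trough: white plastic open trough for scraps, fixed, 120 (x) x 540 (y) x 31 mm high, walls and floor 4 mm; origin under the middle of its long side next to the board; it reaches from x = 0 to x = -120 mm, has the board's yaw and stands against the board's front edge (1 mm gap), its rim 5 mm lower than the board's top, so what is pushed over that edge falls into it
- pile: pile of two off-white setter tiles, 90 (x) x 70 (y) x 24 mm high together, which does not move; stands on the bench to one side of the board; origin at the centre of its underside
- caddy: grey plastic tool caddy, fixed on the bench to the other side of the board, 182 (x) x 42 (y) x 95 mm high, open on top, walls and floor 5 mm, with a divider across the middle: two cells, each 83 x 32 mm inside, centred 44 mm either way along x; origin at the centre of its underside. Caddy and pile may change sides
- scraper: bench scraper standing upright in one cell of the caddy, head down; a black block head 72 (x) x 20 (y) x 38 (z) mm with a flat pale wooden handle 22 (x) x 16 (y) mm rising to 200 mm above the head's underside; 0.12 kg; origin at the centre of the head's underside, z along the handle. The head's x lies along the caddy's x. It stands by itself on its flat head
- beater: dark wooden beater in the caddy's other cell, to be left there: blade 46 x 18 x 85 mm, then a round handle 16 mm thick, 135 mm tall in all; origin under its blade
- tile1: loose off-white refractory setter tile, 90 (x) x 70 (y) x 12 (z) mm, 0.15 kg, lying flat on the front part of the board; origin at the centre of its underside (there may be three or four tiles)
- tile2: loose off-white refractory setter tile, 90 (x) x 70 (y) x 12 (z) mm, 0.15 kg, lying flat on the front part of the board; origin at the centre of its underside (there may be three or four tiles)
- tile3: loose off-white refractory setter tile, 90 (x) x 70 (y) x 12 (z) mm, 0.15 kg, lying flat on the front part of the board; origin at the centre of its underside (there may be three or four tiles)
- tile4: loose off-white refractory setter tile, 90 (x) x 70 (y) x 12 (z) mm, 0.15 kg, lying flat on the front part of the board; origin at the centre of its underside (there may be three or four tiles)
- scrap1: loose chunk of clay trimming, about 32 x 24 x 20 mm, 22 g, on the board behind the tiles; origin at its centre (there may be four to six)
- scrap2: loose chunk of clay trimming, about 27 x 27 x 22 mm, 22 g, on the board behind the tiles; origin at its centre (there may be four to six)
- scrap3: loose chunk of clay trimming, about 34 x 22 x 19 mm, 22 g, on the board behind the tiles; origin at its centre (there may be four to six)
- scrap4: loose chunk of clay trimming, about 29 x 25 x 24 mm, 22 g, on the board behind the tiles; origin at its centre (there may be four to six)
- scrap5: loose chunk of clay trimming, about 36 x 24 x 20 mm, 22 g, on the board behind the tiles; origin at its centre (there may be four to six)
- scrap6: loose chunk of clay trimming, about 30 x 24 x 22 mm, 22 g, on the board behind the tiles; origin at its centre (there may be four to six)
- bowl1: brown leather-hard clay bowl drying upside down at the back of the board, 96 mm wide, 62 mm high, 0.35 kg, loose; origin at the centre of its underside
- bowl2: brown leather-hard clay bowl drying upside down at the back of the board, 96 mm wide, 62 mm high, 0.35 kg, loose; origin at the centre of its underside
- bowl3: brown leather-hard clay bowl drying upside down at the back of the board, 96 mm wide, 62 mm high, 0.35 kg, loose; origin at the centre of its underside

How it is judged:
On the way, in this order (a step that is already met when the one before it is completed fails the run):
1. all the setter tiles are stacked squarely on the pile (x of tile1 in the frame of pile between -0.008 and 0.008 m and y of tile1 in the frame of pile between -0.008 and 0.008 m and z of each of tile1, tile2, tile3, tile4 in the frame of pile above 0.02 m and angle between the x axis of each of tile1, tile2, tile3, tile4 and the x axis of pile, either way round below 0.12 rad and angle between each of tile1, tile2, tile3, tile4's own z axis and vertical below 0.06 rad and x of tile2 in the frame of pile between -0.008 and 0.008 m and y of tile2 in the frame of pile between -0.008 and 0.008 m and x of tile3 in the frame of pile between -0.008 and 0.008 m and y of tile3 in the frame of pile between -0.008 and 0.008 m and x of tile4 in the frame of pile between -0.008 and 0.008 m and y of tile4 in the frame of pile between -0.008 and 0.008 m), for 0.2 s.
2. the scraper has been pulled out of the caddy (height (world z) of scraper above 0.1 m and contact force between the fingers and scraper above 0.5 N), for 0.2 s.
3. all the trimmings are in the trough while the scraper is in the gripper (x of scrap1 in the frame of trough between -0.118 and -0.003 m and y of scrap1 in the frame of trough between -0.268 and 0.268 m and z of each of scrap1, scrap2, scrap3, scrap4, scrap5, scrap6 in the frame of trough below 0.05 m and x of scrap2 in the frame of trough between -0.118 and -0.003 m and y of scrap2 in the frame of trough between -0.268 and 0.268 m and x of scrap3 in the frame of trough between -0.118 and -0.003 m and y of scrap3 in the frame of trough between -0.268 and 0.268 m and x of scrap4 in the frame of trough between -0.118 and -0.003 m and y of scrap4 in the frame of trough between -0.268 and 0.268 m and x of scrap5 in the frame of trough between -0.118 and -0.003 m and y of scrap5 in the frame of trough between -0.268 and 0.268 m and x of scrap6 in the frame of trough between -0.118 and -0.003 m and y of scrap6 in the frame of trough between -0.268 and 0.268 m and contact force between the fingers and scraper above 0.5 N), for 0.2 s.
At the end, for the whole second after the job is handed in: All tiles lie flat on the pile, each centred on it to 8 mm along both of its axes and aligned to 0.12 rad; all trimmings lie in the trough; the scraper stands in the caddy, upright to 0.25 rad; all at rest (all of step 1 and x of scrap1 in the frame of trough between -0.118 and -0.003 m and y of scrap1 in the frame of trough between -0.268 and 0.268 m and z of each of scrap1, scrap2, scrap3, scrap4, scrap5, scrap6 in the frame of trough below 0.05 m and x of scrap2 in the frame of trough between -0.118 and -0.003 m and y of scrap2 in the frame of trough between -0.268 and 0.268 m and x of scrap3 in the frame of trough between -0.118 and -0.003 m and y of scrap3 in the frame of trough between -0.268 and 0.268 m and x of scrap4 in the frame of trough between -0.118 and -0.003 m and y of scrap4 in the frame of trough between -0.268 and 0.268 m and x of scrap5 in the frame of trough between -0.118 and -0.003 m and y of scrap5 in the frame of trough between -0.268 and 0.268 m and x of scrap6 in the frame of trough between -0.118 and -0.003 m and y of scrap6 in the frame of trough between -0.268 and 0.268 m and x of scraper in the frame of caddy between -0.09 and 0.09 m and y of scraper in the frame of caddy between -0.02 and 0.02 m and z of scraper in the frame of caddy below 0.02 m and angle between scraper's own z axis and vertical below 0.25 rad and linear speed of each of tile1, tile2, tile3, tile4, scrap1, scrap2, scrap3, scrap4, scrap5, scrap6, scraper below 0.02 m/s); the robot touches nothing.
It fails at once if a drying bowl is shifted by more than 15 mm or tipped (distance of any of bowl1, bowl2, bowl3 from where it was at the start of the episode above 0.015 m or angle between any of bowl1, bowl2, bowl3's own z axis and vertical above 0.2 rad).
It fails at once if the beater is taken out of the caddy (z of beater in the frame of caddy above 0.05 m).
Of tile1, tile2, tile3, tile4 only 3 to 4 are there at a start; the rules pass over those that are not, and their reading is None.
Of scrap1, scrap2, scrap3, scrap4, scrap5, scrap6 only 4 to 6 are there at a start; the rules pass over those that are not, and their reading is None.
At some moment in a run one of scrap1, scrap2, scrap3, scrap4, scrap5, scrap6 may be knocked a few centimetres aside while the robot is not near it.
It also fails if it takes over 210 s, if anything falls off the work surface, if the arm or the gripper's body presses on something with over 40 N, if the wrist force passes 120 N, or if a joint passes its speed limit or range.

### The arm

A 6-joint arm with a two-finger parallel gripper is mounted at the origin on the work surface. World frame = base frame: x ahead of the robot, y to its left, z up, the work surface at z = 0. Lengths are in m, angles in rad, forces in N, time in s.
With the tool pointing down it reaches from about 0.4 to 0.825 m from the base axis. Payload 7 kg.
Tool frame: the origin (TCP) lies at the very end of the fingers, on their centre line; the grasp point (between the pads) lies 19 mm behind it; z points along the fingers, y is the line along which they close (so a half turn about z gives the same grasp; the last joint's range is limited). The gripper opens to 88 mm and grips with 3 to 60 N. Pads are 19 mm wide; open, the fingers measure 130 mm over their backs; the gripper's body (78 mm by 193 mm) begins 47 mm behind the grasp point.
Start: joints at [1.421, 0.359, 0.012, 0, -1.224, -0.288], TCP at [0.286, 0.611, 0.227] pointing down, gripper open.
Joint ranges: [-3.07, 3.07], [-1.43, 2.12], [-1.02, 1.25], [-3.03, 1.67], [-3.05, -0], [-3.03, 3.03]. Speed limits (rad/s): [2.39, 2.39, 3.01, 3.14, 3.14, 3.14].

### API

Orientations are given as [roll, pitch, yaw] about the fixed x, y, z axes, in that order (R = Rz(yaw) Ry(pitch) Rx(roll)).
In Python, from station import * gives the robot as it stands.
- The arm moves only by the tool servo_tool, never from a script. Its argument "moves" is a list of rows, each an object of numbers: "jaw": the opening, from 0 (shut) to 1 (fully open); "dx", "dy", "dz": the shift along the world's x, y, z in m; "roll": the turn about the world's z in degrees. A call has exactly 10 rows; each row shifts and turns the commanded pose from where the row before left it; what a row does not reach is not made up. A row lasts 1/8 s, in which the tool goes at most 62.5 mm and 10.7 degrees, less where a joint would pass 70% of its speed; a pose out of reach is approached as far as the arm can. A call with a gripper value outside its range is refused whole. The fingers move at their own pace and stop on an object; "newtons" is the grip in N (left out, the last holds). Time passes only in rows, so rows that do not move let the fingers close, or fill a call up. It gives the time, the measured TCP pose, the force, the opening and the grip force at its end, in the units of the state.
- get_state(): the state, without advancing time (a new reading comes with each control period).
- grab_frame(name): name is "scene" or "top"; returns (picture, depth): 420x560x3 uint8, red, green, blue; 420x560 float32, m along the optical axis (not along the pixel's ray), 0 where there is no reading.
- calibration(name): a dict with "intrinsics" (3x3 intrinsics, pixels), "R" (3x3) and "t" (3): a world point X has camera coordinates R X + t. Camera axes: x right, y down, z forward; pixel columns grow to the right and rows downward; lengths in m; the calibration is good to about 2 mm. A picture is of the moment at which its call begins. calibration takes no time and is no camera call.
- job_done(): hands the job in; it is judged then, once.
The state is a dict: "t": time; "q": joint angles; "qd": joint speeds; "joint_efforts": joint torques, N m; "eef_pos": TCP position; "ee_rot": TCP orientation; "force": force on the tool from outside, world axes, zero at the start; "moment": the same for the moment, N m; "width": finger opening in m; "gripper_force": force on a finger pad.
Only numpy, scipy, OpenCV 4.12 (cv2) and the standard library are available. Lean on these libraries where they do the work, as an engineer would, in place of code of your own. Each camera call takes 0.05 s, during which the arm holds its last target. There are 200 camera calls.

## Working session

There is one attempt and no reset: what is moved stays moved. The work goes in short steps, Python scripts to look and compute and a tool call to move; the robot and the scene stay as the last step left them, time stands still between calls to the robot, and variables do not carry over. Pictures are saved under pics/ and viewed, at most 14 in all, crops included, and the job is handed in when it is done.

Besides the shell and the picture viewer there is one more tool, called in YAML: its name, and indented under it one key for each argument. servo_tool: Moves the arm, as the interface text tells. Its arguments: {"type":"object","properties":{"moves":{"type":"array","items":{"type":"object","properties":{"jaw":{"type":"number"},"dx":{"type":"number"},"dy":{"type":"number"},"dz":{"type":"number"},"roll":{"type":"number"}}}},"newtons":{"type":"number"}},"required":["moves"]}

```bash
mkdir -p pics && python3 - <<'E'
from station import *
import cv2,numpy as np
s=get_state();print(s['t'],s['eef_pos'],s['ee_rot'],s['width'])
for n in("scene","top"):
    p,d=grab_frame(n);cv2.imwrite(f'pics/{n}0.png',p[:,:,::-1]);np.savez(f'pics/{n}0.npz',p=p,d=d)
    c=calibration(n);R=np.array(c['R']);print(n,np.round(c['intrinsics'],1).tolist(),np.round(R,3).tolist(),np.round(-R.T@np.array(c['t']),3),(d>0).mean())
E
```

```text
0.0 [0.28599641 0.61089943 0.22563399] [ 3.13996923e+00 -1.67100983e-04 -4.37907745e-01] 0.08720208178550372
scene [[520.8, 0.0, 276.7], [0.0, 520.8, 213.9], [0.0, 0.0, 1.0]] [[0.426, 0.905, 0.018], [0.58, -0.257, -0.773], [-0.695, 0.34, -0.634]] [ 1.503 -0.433  0.896] 0.9688477891156463
top [[414.8, 0.0, 286.6], [0.0, 414.8, 209.7], [0.0, 0.0, 1.0]] [[-0.026, -1.0, -0.017], [-0.992, 0.027, -0.12], [0.121, 0.014, -0.993]] [ 0.461 -0.01   1.117] 0.9960204081632653
```

View pics/scene0.png

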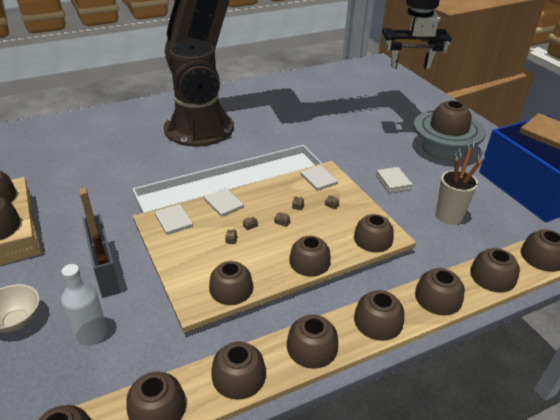

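View pics/top0.png

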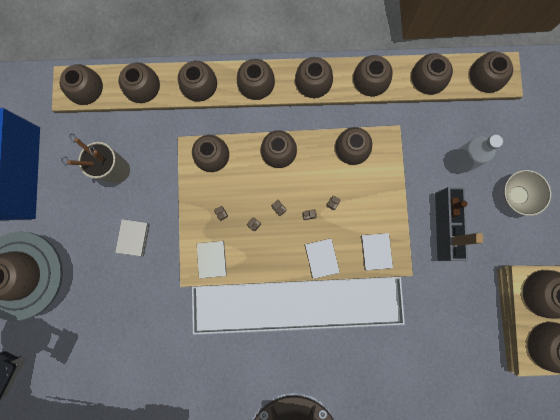

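The top view shows three loose tiles (211,259), (322,258) and (377,251), and the pile at (132,238). There are five trimmings around rows 202–225 and bowls at (210,152), (279,149) and (353,145). The caddy is at (452,225), with the scraper handle at (466,239) and the beater at (458,203). The scene view agrees.

```bash
cat > h.py <<'E'
from station import *
import cv2,numpy as np
def cam(n):
    c=calibration(n);return np.array(c['intrinsics']),np.array(c['R']),np.array(c['t'])
def cloud(n,d):
    K,R,t=cam(n);v,u=np.indices(d.shape)
    X=np.stack([(u-K[0,2])/K[0,0]*d,(v-K[1,2])/K[1,1]*d,d],-1)
    W=(X-t)@R;W[d<=0]=np.nan;return W
def ray(n,uv,z):
    K,R,t=cam(n);uv=np.atleast_2d(uv).astype(float)
    D=np.c_[uv,np.ones(len(uv))]@np.linalg.inv(K).T@R;C=-R.T@t
    return C+D*((z-C[2])/D[:,2])[:,None]
def proj(n,P):
    K,R,t=cam(n);x=(np.atleast_2d(P)@R.T+t)@K.T;return x[:,:2]/x[:,2:]
def blobs(m,a0,a1):
    c,_=cv2.findContours(m.astype(np.uint8),cv2.RETR_EXTERNAL,cv2.CHAIN_APPROX_NONE)
    return [x for x in c if a0<cv2.contourArea(x)<a1]
def rect(n,c,z):
    P=ray(n,c[:,0,:],z)
    (cx,cy),(w,h),a=cv2.minAreaRect((P[:,:2]*1000).astype(np.float32))
    if w<h:w,h,a=h,w,a+90
    return round(cx),round(cy),round(w),round(h),round((a+90)%180-90,1)
def shot(n,f=None):
    p,d=grab_frame(n)
    if f:cv2.imwrite('pics/'+f,p[:,:,::-1])
    return p,d,cloud(n,d)
E
python3 - <<'E'
from h import *
for n in('top','scene'):
    z=np.load(f'pics/{n}0.npz');p,d=z['p'],z['d'];W=cloud(n,d)
    h=cv2.cvtColor(p,cv2.COLOR_RGB2HSV);X,Y,Z=W[...,0],W[...,1],W[...,2]
    print(n,'--- tiles')
    m=(h[...,1]<60)&(h[...,2]>140)&(Z>.012)&(Z<.07)
    for c in blobs(m,80,3000):
        k=np.zeros(m.shape,np.uint8);cv2.drawContours(k,[c],-1,1,-1);k=cv2.erode(k,np.ones((5,5)))>0
        if k.sum()<5: continue
        zz=np.nanmedian(Z[k]);print(rect(n,c,zz),'z',round(zz*1000,1),np.round(np.nanmedian(W[k],0)*1000))
    print('wood')
    m=(h[...,0]<25)&(h[...,1]>50)&(h[...,2]>110)&(Z>.02)&(Z<.06)&(Y>-.36)&(Y<.36)&(X<.83)&(X>.3)
    for c in blobs(cv2.morphologyEx(m.astype(np.uint8),cv2.MORPH_CLOSE,np.ones((25,25))),5000,90000):
        zz=np.nanmedian(Z[m]);print(rect(n,c,zz),'z',zz)
    print('scrap/bowls')
    for c in blobs((h[...,2]<110)&(Z>.035)&(Z<.13)&(X>.35)&(X<.8)&(Y>-.36)&(Y<.36),20,4000):
        k=np.zeros(m.shape,np.uint8);cv2.drawContours(k,[c],-1,1,-1);k=k>0
        print(rect(n,c,.046),'ztop',round(np.nanpercentile(Z[k],90)*1000),np.round(np.nanmedian(W[k],0)*1000), cv2.contourArea(c))
    print('tall (caddy region)')
    r=(Y<-.36)&(Y>-.6)&(X>.3)&(X<.72)
    for lo,hi in((.085,.105),(.11,.145),(.15,.19),(.19,.25)):
        k=r&(Z>lo)&(Z<hi)
        for c in blobs(k,8,5000): 
            kk=np.zeros(m.shape,np.uint8);cv2.drawContours(kk,[c],-1,1,-1);kk=(kk>0)&k
            zz=np.nanmedian(Z[kk]);print(lo,rect(n,c,zz),'z',round(zz*1000),kk.sum(),p[kk].mean(0).round())
E
```

```text
top --- tiles
(468, 202, 90, 69, 3.9) z 47.8 [468. 202.  48.]
(464, -83, 91, 70, 11.5) z 47.8 [464. -83.  48.]
(477, -224, 91, 69, 3.4) z 47.6 [ 478. -225.   48.]
(532, 420, 89, 69, -9.6) z 23.7 [532. 420.  24.]
(625, -637, 120, 118, 88.3) z 16.9 [ 624. -638.   17.]
wood
(607, -10, 599, 399, -88.7) z 0.03557886428590945
scrap/bowls
(556, 91, 28, 27, 43.9) ztop 64 [555.  91.  61.] 76.0
(576, -52, 34, 21, 88.4) ztop 59 [573. -48.  55.] 52.0
(587, 176, 33, 25, 29.1) ztop 62 [586. 174.  57.] 101.5
(597, 26, 36, 26, 37.4) ztop 62 [595.  26.  58.] 90.5
(606, -116, 31, 24, -28.6) ztop 63 [ 604. -113.   59.] 48.0
(750, 204, 101, 96, -0.5) ztop 98 [737. 195.  88.] 1036.0
(753, 22, 99, 97, -45.6) ztop 98 [742.  21.  88.] 1025.5
(757, -176, 101, 95, -2.3) ztop 98 [ 745. -170.   88.] 1050.5
tall (caddy region)
0.085 (365, -584, 99, 38, 0.1) z 95 248 [40. 35. 31.]
0.085 (499, -409, 20, 7, -4.2) z 95 27 [57. 48. 37.]
0.085 (547, -432, 67, 9, -1.2) z 93 94 [78. 82. 86.]
0.085 (541, -413, 180, 47, -2.0) z 93 541 [73. 72. 73.]
0.085 (697, -460, 53, 18, 48.9) z 96 75 [74. 78. 81.]
0.11 (364, -588, 84,
[... 1215 characters left out ...]
 169.  51.] 88.5
tall (caddy region)
0.085 (591, -418, 44, 17, 0.8) z 91 97 [47. 29. 19.]
0.085 (508, -418, 27, 15, 1.3) z 95 50 [87. 69. 48.]
0.085 (547, -417, 195, 42, -1.8) z 95 383 [78. 82. 86.]
0.085 (388, -583, 85, 24, -21.6) z 95 135 [41. 34. 27.]
0.11 (712, -503, 29, 4, -28.4) z 130 22 [150. 155. 159.]
0.11 (711, -457, 30, 4, 35.6) z 130 24 [122. 126. 130.]
0.11 (590, -418, 49, 16, -0.2) z 130 107 [45. 29. 19.]
0.11 (510, -418, 43, 16, -1.9) z 128 89 [87. 69. 49.]
0.11 (378, -588, 105, 27, 4.9) z 123 225 [55. 45. 37.]
0.15 (508, -418, 61, 16, -1.8) z 171 118 [91. 74. 55.]
0.19 (714, -479, 24, 13, 87.5) z 191 40 [208. 213. 212.]
0.19 (509, -418, 44, 16, -1.8) z 204 88 [131. 108.  80.]
```

servo_tool:
  moves:
    - {"dx": 0.018, "dy": -0.041, "dz": -0.008, "roll": 2.9, "jaw": 1}
    - {"dx": 0.018, "dy": -0.041, "dz": -0.008, "roll": 2.9, "jaw": 1}
    - {"dx": 0.018, "dy": -0.041, "dz": -0.008, "roll": 2.9, "jaw": 1}
    - {"dx": 0.018, "dy": -0.041, "dz": -0.008, "roll": 2.9, "jaw": 1}
    - {"dx": 0.018, "dy": -0.041, "dz": -0.008, "roll": 2.9, "jaw": 1}
    - {"dx": 0.018, "dy": -0.041, "dz": -0.008, "roll": 2.9, "jaw": 1}
    - {"dx": 0.018, "dy": -0.041, "dz": -0.008, "roll": 2.9, "jaw": 1}
    - {"dx": 0.018, "dy": -0.041, "dz": -0.008, "roll": 2.9, "jaw": 1}
    - {"dx": 0.018, "dy": -0.041, "dz": -0.008, "roll": 2.9, "jaw": 1}
    - {"dx": 0.018, "dy": -0.041, "dz": -0.008, "roll": 2.9, "jaw": 1}
  newtons: 20

```text
t: 1.35
eef_pos: [0.4664, 0.1999, 0.1462]
ee_rot: [3.142, 0.0, 0.07]
force: [0.0, -0.2, 0.0]
width: 0.0877
gripper_force: 0.0
```

servo_tool:
  moves:
    - {"dx": 0.002, "dy": 0.001, "dz": -0.025, "jaw": 1}
    - {"dz": -0.03}
    - {"dz": -0.03}
    - {"dz": -0.016}
    - {"dz": -0.006}
    - {"jaw": 0.5}
    - {"jaw": 0.5}
    - {"jaw": 0.5}
    - {"jaw": 0.5}
    - {"jaw": 0.5}
  newtons: 20

```text
$.moves[0]: bad value
```

servo_tool:
  moves:
    - {"dx": 0.002, "dy": 0.001, "dz": -0.025, "roll": 0, "jaw": 1}
    - {"dx": 0, "dy": 0, "dz": -0.03, "roll": 0, "jaw": 1}
    - {"dx": 0, "dy": 0, "dz": -0.03, "roll": 0, "jaw": 1}
    - {"dx": 0, "dy": 0, "dz": -0.016, "roll": 0, "jaw": 1}
    - {"dx": 0, "dy": 0, "dz": -0.006, "roll": 0, "jaw": 1}
    - {"dx": 0, "dy": 0, "dz": 0, "roll": 0, "jaw": 0.5}
    - {"dx": 0, "dy": 0, "dz": 0, "roll": 0, "jaw": 0.5}
    - {"dx": 0, "dy": 0, "dz": 0, "roll": 0, "jaw": 0.5}
    - {"dx": 0, "dy": 0, "dz": 0, "roll": 0, "jaw": 0.5}
    - {"dx": 0, "dy": 0, "dz": 0, "roll": 0, "jaw": 0.5}
  newtons: 20

```text
t: 2.6
eef_pos: [0.4685, 0.2026, 0.0402]
ee_rot: [-3.141, -0.001, 0.069]
force: [-2.3, -0.1, 5.4]
width: 0.0698
gripper_force: 20.0
```

servo_tool:
  moves:
    - {"dx": 0, "dy": 0, "dz": 0.04, "roll": 0, "jaw": 0.5}
    - {"dx": 0, "dy": 0, "dz": 0.04, "roll": 0, "jaw": 0.5}
    - {"dx": 0.0107, "dy": 0.036, "dz": 0, "roll": -2.27, "jaw": 0.5}
    - {"dx": 0.0107, "dy": 0.036, "dz": 0, "roll": -2.27, "jaw": 0.5}
    - {"dx": 0.0107, "dy": 0.036, "dz": 0, "roll": -2.27, "jaw": 0.5}
    - {"dx": 0.0107, "dy": 0.036, "dz": 0, "roll": -2.27, "jaw": 0.5}
    - {"dx": 0.0107, "dy": 0.036, "dz": 0, "roll": -2.27, "jaw": 0.5}
    - {"dx": 0.0107, "dy": 0.036, "dz": 0, "roll": -2.27, "jaw": 0.5}
    - {"dx": 0, "dy": 0, "dz": -0.02, "roll": 0, "jaw": 0.5}
    - {"dx": 0, "dy": 0, "dz": -0.02, "roll": 0, "jaw": 0.5}

```text
t: 3.85
eef_pos: [0.532, 0.4187, 0.0784]
ee_rot: [3.141, 0.001, -0.169]
force: [1.0, -0.2, -1.2]
width: 0.0694
gripper_force: 20.0
```

```bash
cat > tiles.py <<'E'
from h import *
p,d,W=shot('top');h=cv2.cvtColor(p,cv2.COLOR_RGB2HSV);X,Y,Z=W[...,0],W[...,1],W[...,2]
for lo,hi in((.01,.028),(.03,.043),(.043,.056),(.056,.068),(.068,.16)):
    m=(h[...,1]<60)&(h[...,2]>130)&(Z>lo)&(Z<hi)&(Y<.6)&(Y>-.35)&(X>.38)&(X<.7)
    for c in blobs(m,150,3000):
        k=np.zeros(m.shape,np.uint8);cv2.drawContours(k,[c],-1,1,-1);k=cv2.erode(k,np.ones((5,5)))>0
        if k.sum()<5: continue
        zz=np.nanmedian(Z[k]);print(rect('top',c,zz),'z',round(zz*1000,1))
s=get_state();print(s['eef_pos'],np.degrees(s['ee_rot'][2]))
E
python3 tiles.py
```

```text
(464, -83, 89, 69, 11.7) z 47.8
(478, -224, 89, 69, 3.3) z 47.7
[0.53068761 0.41718924 0.07522475] -9.735496859926908
```

servo_tool:
  moves:
    - {"dx": 0.0, "dy": 0.001, "dz": -0.015, "roll": 0, "jaw": 0.5}
    - {"dx": 0, "dy": 0, "dz": -0.015, "roll": 0, "jaw": 0.5}
    - {"dx": 0, "dy": 0, "dz": -0.008, "roll": 0, "jaw": 0.5}
    - {"dx": 0, "dy": 0, "dz": -0.004, "roll": 0, "jaw": 0.5}
    - {"dx": 0, "dy": 0, "dz": 0, "roll": 0, "jaw": 0.5}
    - {"dx": 0, "dy": 0, "dz": 0, "roll": 0, "jaw": 0.5}
    - {"dx": 0, "dy": 0, "dz": 0, "roll": 0, "jaw": 0.5}
    - {"dx": 0, "dy": 0, "dz": 0, "roll": 0, "jaw": 0.5}
    - {"dx": 0, "dy": 0, "dz": 0, "roll": 0, "jaw": 0.5}
    - {"dx": 0, "dy": 0, "dz": 0, "roll": 0, "jaw": 0.5}

```text
t: 5.15
eef_pos: [0.5324, 0.4193, 0.0376]
ee_rot: [-3.142, -0.0, -0.169]
force: [-0.3, -0.0, -0.6]
width: 0.0699
gripper_force: 20.0
```

servo_tool:
  moves:
    - {"dx": 0, "dy": 0, "dz": -0.005, "roll": 0, "jaw": 0.5}
    - {"dx": 0, "dy": 0, "dz": -0.004, "roll": 0, "jaw": 0.5}
    - {"dx": 0, "dy": 0, "dz": 0, "roll": 0, "jaw": 0.5}
    - {"dx": 0, "dy": 0, "dz": 0, "roll": 0, "jaw": 1}
    - {"dx": 0, "dy": 0, "dz": 0, "roll": 0, "jaw": 1}
    - {"dx": 0, "dy": 0, "dz": 0, "roll": 0, "jaw": 1}
    - {"dx": 0, "dy": 0, "dz": 0.02, "roll": 0, "jaw": 1}
    - {"dx": 0, "dy": 0, "dz": 0.05, "roll": 0, "jaw": 1}
    - {"dx": -0.005, "dy": -0.05, "dz": 0.02, "roll": 2, "jaw": 1}
    - {"dx": -0.005, "dy": -0.05, "dz": 0.02, "roll": 2, "jaw": 1}

```text
t: 6.4
eef_pos: [0.5221, 0.3186, 0.1394]
ee_rot: [-3.141, -0.0, -0.098]
force: [1.9, 0.3, 0.6]
width: 0.0879
gripper_force: 0.0
```

servo_tool:
  moves:
    - {"dx": -0.006, "dy": -0.05, "dz": 0, "roll": 2.1, "jaw": 1}
    - {"dx": -0.006, "dy": -0.05, "dz": 0, "roll": 2.1, "jaw": 1}
    - {"dx": -0.006, "dy": -0.05, "dz": 0, "roll": 2.1, "jaw": 1}
    - {"dx": -0.006, "dy": -0.05, "dz": 0, "roll": 2.1, "jaw": 1}
    - {"dx": -0.007, "dy": -0.05, "dz": 0, "roll": 2.1, "jaw": 1}
    - {"dx": -0.007, "dy": -0.05, "dz": 0, "roll": 2.1, "jaw": 1}
    - {"dx": -0.007, "dy": -0.05, "dz": 0, "roll": 2.1, "jaw": 1}
    - {"dx": -0.007, "dy": -0.052, "dz": 0, "roll": 2.1, "jaw": 1}
    - {"dx": -0.006, "dy": 0, "dz": -0.03, "roll": 0.4, "jaw": 1}
    - {"dx": 0, "dy": 0, "dz": -0.03, "roll": 0, "jaw": 1}

```text
t: 7.65
eef_pos: [0.4643, -0.0836, 0.0785]
ee_rot: [-3.141, -0.002, 0.199]
force: [0.2, 0.0, -0.7]
width: 0.0879
gripper_force: 0.0
```

```bash
python3 tiles.py
```

```text
(533, 420, 90, 69, -10.1) z 35.8
(480, -236, 91, 49, 7.9) z 47.6
[ 0.46196541 -0.08344239  0.0747771 ] 11.366149222688414
```

servo_tool:
  moves:
    - {"dx": 0, "dy": 0, "dz": -0.02, "roll": 0, "jaw": 1}
    - {"dx": 0, "dy": 0, "dz": -0.013, "roll": 0, "jaw": 1}
    - {"dx": 0, "dy": 0, "dz": -0.005, "roll": 0, "jaw": 1}
    - {"dx": 0, "dy": 0, "dz": 0, "roll": 0, "jaw": 0.5}
    - {"dx": 0, "dy": 0, "dz": 0, "roll": 0, "jaw": 0.5}
    - {"dx": 0, "dy": 0, "dz": 0, "roll": 0, "jaw": 0.5}
    - {"dx": 0, "dy": 0, "dz": 0, "roll": 0, "jaw": 0.5}
    - {"dx": 0, "dy": 0, "dz": 0, "roll": 0, "jaw": 0.5}
    - {"dx": 0, "dy": 0, "dz": 0, "roll": 0, "jaw": 0.5}
    - {"dx": 0, "dy": 0, "dz": 0, "roll": 0, "jaw": 0.5}

```text
t: 8.95
eef_pos: [0.4649, -0.0826, 0.0411]
ee_rot: [3.141, -0.001, 0.201]
force: [-0.8, 1.6, 6.3]
width: 0.0697
gripper_force: 20.0
```

servo_tool:
  moves:
    - {"dx": 0, "dy": 0, "dz": 0.03, "roll": 0, "jaw": 0.5}
    - {"dx": 0, "dy": 0, "dz": 0.05, "roll": 0, "jaw": 0.5}
    - {"dx": 0.007, "dy": 0.05, "dz": 0, "roll": -2.1, "jaw": 0.5}
    - {"dx": 0.007, "dy": 0.05, "dz": 0, "roll": -2.1, "jaw": 0.5}
    - {"dx": 0.007, "dy": 0.05, "dz": 0, "roll": -2.1, "jaw": 0.5}
    - {"dx": 0.007, "dy": 0.05, "dz": 0, "roll": -2.1, "jaw": 0.5}
    - {"dx": 0.007, "dy": 0.05, "dz": 0, "roll": -2.1, "jaw": 0.5}
    - {"dx": 0.007, "dy": 0.05, "dz": 0, "roll": -2.1, "jaw": 0.5}
    - {"dx": 0.007, "dy": 0.05, "dz": 0, "roll": -2.1, "jaw": 0.5}
    - {"dx": 0.007, "dy": 0.05, "dz": 0, "roll": -2.1, "jaw": 0.5}

```text
t: 10.2
eef_pos: [0.52, 0.3188, 0.1201]
ee_rot: [3.141, 0.001, -0.094]
force: [0.8, 0.1, -1.2]
width: 0.0698
gripper_force: 20.0
```

servo_tool:
  moves:
    - {"dx": 0.006, "dy": 0.04, "dz": 0, "roll": -2.1, "jaw": 0.5}
    - {"dx": 0.006, "dy": 0.04, "dz": 0, "roll": -2.3, "jaw": 0.5}
    - {"dx": 0.0, "dy": 0.022, "dz": 0, "roll": 0, "jaw": 0.5}
    - {"dx": 0, "dy": 0, "dz": -0.02, "roll": 0, "jaw": 0.5}
    - {"dx": 0, "dy": 0, "dz": -0.02, "roll": 0, "jaw": 0.5}
    - {"dx": 0, "dy": 0, "dz": -0.02, "roll": 0, "jaw": 0.5}
    - {"dx": 0, "dy": 0, "dz": -0.01, "roll": 0, "jaw": 0.5}
    - {"dx": 0, "dy": 0, "dz": 0, "roll": 0, "jaw": 0.5}
    - {"dx": 0, "dy": 0, "dz": 0, "roll": 0, "jaw": 0.5}
    - {"dx": 0, "dy": 0, "dz": 0, "roll": 0, "jaw": 0.5}

```text
t: 11.45
eef_pos: [0.5327, 0.4197, 0.0515]
ee_rot: [-3.14, -0.001, -0.169]
force: [0.3, -0.5, -1.9]
width: 0.0696
gripper_force: 20.0
```

servo_tool:
  moves:
    - {"dx": 0.001, "dy": 0, "dz": -0.005, "roll": 0, "jaw": 0.5}
    - {"dx": 0, "dy": 0, "dz": -0.0055, "roll": 0, "jaw": 0.5}
    - {"dx": 0, "dy": 0, "dz": 0, "roll": 0, "jaw": 0.5}
    - {"dx": 0, "dy": 0, "dz": 0, "roll": 0, "jaw": 1}
    - {"dx": 0, "dy": 0, "dz": 0, "roll": 0, "jaw": 1}
    - {"dx": 0, "dy": 0, "dz": 0, "roll": 0, "jaw": 1}
    - {"dx": 0, "dy": 0, "dz": 0.02, "roll": 0, "jaw": 1}
    - {"dx": 0, "dy": 0, "dz": 0.05, "roll": 0, "jaw": 1}
    - {"dx": -0.005, "dy": -0.05, "dz": 0.015, "roll": 1.2, "jaw": 1}
    - {"dx": -0.005, "dy": -0.05, "dz": 0.015, "roll": 1.2, "jaw": 1}

```text
t: 12.7
eef_pos: [0.5231, 0.3186, 0.1406]
ee_rot: [-3.141, -0.0, -0.126]
force: [0.4, 0.5, -0.2]
width: 0.0877
gripper_force: 0.0
```

servo_tool:
  moves:
    - {"dx": -0.005, "dy": -0.056, "dz": 0, "roll": 1.2, "jaw": 1}
    - {"dx": -0.005, "dy": -0.056, "dz": 0, "roll": 1.2, "jaw": 1}
    - {"dx": -0.005, "dy": -0.056, "dz": 0, "roll": 1.2, "jaw": 1}
    - {"dx": -0.005, "dy": -0.056, "dz": 0, "roll": 1.2, "jaw": 1}
    - {"dx": -0.005, "dy": -0.056, "dz": 0, "roll": 1.2, "jaw": 1}
    - {"dx": -0.005, "dy": -0.056, "dz": 0, "roll": 1.2, "jaw": 1}
    - {"dx": -0.005, "dy": -0.056, "dz": 0, "roll": 1.2, "jaw": 1}
    - {"dx": -0.005, "dy": -0.056, "dz": 0, "roll": 1.2, "jaw": 1}
    - {"dx": -0.003, "dy": -0.056, "dz": 0, "roll": 1.2, "jaw": 1}
    - {"dx": -0.002, "dy": -0.04, "dz": -0.03, "roll": 0, "jaw": 1}

```text
t: 13.95
eef_pos: [0.4799, -0.2272, 0.1118]
ee_rot: [3.14, -0.005, 0.061]
force: [0.8, 0.3, -1.0]
width: 0.0876
gripper_force: 0.0
```

```bash
python3 tiles.py
```

```text
(533, 421, 90, 70, -9.6) z 47.9
(444, 588, 126, 28, 0.1) z 81.9
[ 0.47639711 -0.22896004  0.1064359 ] 3.3510135140882364
```

servo_tool:
  moves:
    - {"dx": 0, "dy": 0.003, "dz": -0.03, "roll": 0, "jaw": 1}
    - {"dx": 0, "dy": 0, "dz": -0.025, "roll": 0, "jaw": 1}
    - {"dx": 0, "dy": 0, "dz": -0.012, "roll": 0, "jaw": 1}
    - {"dx": 0, "dy": 0, "dz": -0.005, "roll": 0, "jaw": 1}
    - {"dx": 0, "dy": 0, "dz": 0, "roll": 0, "jaw": 0.5}
    - {"dx": 0, "dy": 0, "dz": 0, "roll": 0, "jaw": 0.5}
    - {"dx": 0, "dy": 0, "dz": 0, "roll": 0, "jaw": 0.5}
    - {"dx": 0, "dy": 0, "dz": 0, "roll": 0, "jaw": 0.5}
    - {"dx": 0, "dy": 0, "dz": 0, "roll": 0, "jaw": 0.5}
    - {"dx": 0, "dy": 0, "dz": 0, "roll": 0, "jaw": 0.5}

```text
t: 15.25
eef_pos: [0.479, -0.2218, 0.0388]
ee_rot: [3.141, -0.001, 0.061]
force: [-1.0, 1.6, 5.8]
width: 0.0699
gripper_force: 20.0
```

servo_tool:
  moves:
    - {"dx": 0, "dy": 0, "dz": 0.04, "roll": 0, "jaw": 0.5}
    - {"dx": 0, "dy": 0, "dz": 0.05, "roll": 0, "jaw": 0.5}
    - {"dx": 0.0045, "dy": 0.054, "dz": 0, "roll": -1.1, "jaw": 0.5}
    - {"dx": 0.0045, "dy": 0.054, "dz": 0, "roll": -1.1, "jaw": 0.5}
    - {"dx": 0.0045, "dy": 0.054, "dz": 0, "roll": -1.1, "jaw": 0.5}
    - {"dx": 0.0045, "dy": 0.054, "dz": 0, "roll": -1.1, "jaw": 0.5}
    - {"dx": 0.0045, "dy": 0.054, "dz": 0, "roll": -1.1, "jaw": 0.5}
    - {"dx": 0.0045, "dy": 0.054, "dz": 0, "roll": -1.1, "jaw": 0.5}
    - {"dx": 0.0045, "dy": 0.054, "dz": 0, "roll": -1.1, "jaw": 0.5}
    - {"dx": 0.0045, "dy": 0.054, "dz": 0, "roll": -1.1, "jaw": 0.5}

```text
t: 16.5
eef_pos: [0.5138, 0.212, 0.1279]
ee_rot: [3.142, 0.0, -0.093]
force: [0.2, 0.0, -1.0]
width: 0.0696
gripper_force: 20.0
```

servo_tool:
  moves:
    - {"dx": 0.0045, "dy": 0.05, "dz": 0, "roll": -1.1, "jaw": 0.5}
    - {"dx": 0.0045, "dy": 0.05, "dz": 0, "roll": -1.1, "jaw": 0.5}
    - {"dx": 0.0045, "dy": 0.05, "dz": 0, "roll": -1.1, "jaw": 0.5}
    - {"dx": 0.005, "dy": 0.04, "dz": 0, "roll": -1.1, "jaw": 0.5}
    - {"dx": 0, "dy": 0.019, "dz": -0.02, "roll": 0, "jaw": 0.5}
    - {"dx": 0, "dy": 0, "dz": -0.02, "roll": 0, "jaw": 0.5}
    - {"dx": 0, "dy": 0, "dz": -0.02, "roll": 0, "jaw": 0.5}
    - {"dx": 0, "dy": 0, "dz": -0.01, "roll": 0, "jaw": 0.5}
    - {"dx": 0, "dy": 0, "dz": 0, "roll": 0, "jaw": 0.5}
    - {"dx": 0, "dy": 0, "dz": 0, "roll": 0, "jaw": 0.5}

```text
t: 17.75
eef_pos: [0.5333, 0.4195, 0.0587]
ee_rot: [-3.141, -0.001, -0.169]
force: [-0.5, 0.8, -0.2]
width: 0.0698
gripper_force: 20.0
```

servo_tool:
  moves:
    - {"dx": 0, "dy": 0, "dz": -0.004, "roll": 0, "jaw": 0.5}
    - {"dx": 0, "dy": 0, "dz": -0.0038, "roll": 0, "jaw": 0.5}
    - {"dx": 0, "dy": 0, "dz": 0, "roll": 0, "jaw": 0.5}
    - {"dx": 0, "dy": 0, "dz": 0, "roll": 0, "jaw": 1}
    - {"dx": 0, "dy": 0, "dz": 0, "roll": 0, "jaw": 1}
    - {"dx": 0, "dy": 0, "dz": 0, "roll": 0, "jaw": 1}
    - {"dx": 0, "dy": 0, "dz": 0.03, "roll": 0, "jaw": 1}
    - {"dx": 0, "dy": 0, "dz": 0.06, "roll": 0, "jaw": 1}
    - {"dx": 0, "dy": -0.05, "dz": 0.06, "roll": 0, "jaw": 1}
    - {"dx": 0, "dy": -0.05, "dz": 0.06, "roll": 0, "jaw": 1}

```text
t: 19.0
eef_pos: [0.5326, 0.3385, 0.2377]
ee_rot: [3.142, -0.0, -0.169]
force: [1.7, 0.5, 0.5]
width: 0.0877
gripper_force: 0.0
```

```bash
sed -i 's/(.056,.068),(.068,.16)/(.054,.068)/' tiles.py; python3 tiles.py; python3 - <<'E'
from h import *
p,d,W=shot('scene','s1.png');X,Y,Z=W[...,0],W[...,1],W[...,2]
for q in ([.541,-.4135,.095],[.547,-.417,.095],[.499,-.413,.205],[.585,-.413,.135]): print(q,proj('scene',q).round(),proj('top',q).round())
p2,d2,W2=shot('top')
cv2.imwrite('pics/cad.png',np.hstack([cv2.resize(p[170:310,60:160],(400,560),interpolation=1),cv2.resize(p2[170:280,420:500],(400,550),interpolation=1)[:,:] if 0 else cv2.resize(p2[165:277,420:500],(400,560),interpolation=1)])[:,:,::-1])
# handle top: two-view check
for n,pp,WW in(('scene',p,W),('top',p2,W2)):
    m=(WW[...,2]>.198)&(WW[...,2]<.215)&(abs(WW[...,1]+.415)<.05)&(abs(WW[...,0]-.505)<.06)
    print(n,m.sum(),np.round(np.nanmean(WW[m],0)*1000),[rect(n,c,.205) for c in blobs(m,5,500)],np.argwhere(m).mean(0)[::-1])
E
```

```text
[0.53479647 0.33574066 0.24588308] -9.719053381032603
[0.541, -0.4135, 0.095] [[ 98. 238.]] [[457. 223.]]
[0.547, -0.417, 0.095] [[ 97. 240.]] [[458. 220.]]
[0.499, -0.413, 0.205] [[ 85. 189.]] [[478. 238.]]
[0.585, -0.413, 0.135] [[ 98. 237.]] [[462. 203.]]
scene 66 [ 504. -418.  204.] [(505, -418, 33, 16, -3.3)] [ 82.60606061 191.37878788]
top 81 [ 499. -415.  204.] [(499, -414, 20, 17, -1.5)] [478.44444444 237.45679012]
```

View pics/cad.png

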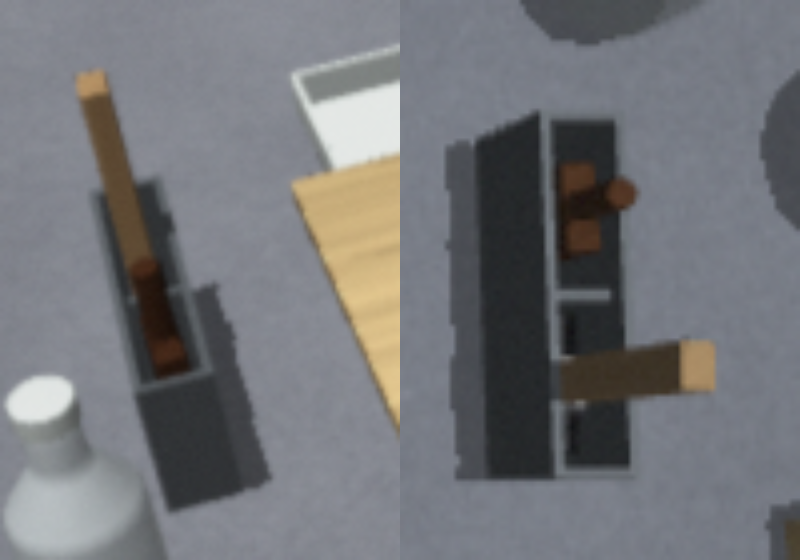

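servo_tool:
  moves:
    - {"dx": -0.003, "dy": -0.055, "dz": 0, "roll": 0.7, "jaw": 1}
    - {"dx": -0.003, "dy": -0.055, "dz": 0, "roll": 0.7, "jaw": 1}
    - {"dx": -0.003, "dy": -0.055, "dz": 0, "roll": 0.7, "jaw": 1}
    - {"dx": -0.003, "dy": -0.055, "dz": 0, "roll": 0.7, "jaw": 1}
    - {"dx": -0.003, "dy": -0.055, "dz": 0, "roll": 0.7, "jaw": 1}
    - {"dx": -0.003, "dy": -0.055, "dz": 0, "roll": 0.7, "jaw": 1}
    - {"dx": -0.003, "dy": -0.055, "dz": 0, "roll": 0.7, "jaw": 1}
    - {"dx": -0.003, "dy": -0.055, "dz": 0, "roll": 0.7, "jaw": 1}
    - {"dx": -0.003, "dy": -0.055, "dz": 0, "roll": 0.7, "jaw": 1}
    - {"dx": -0.003, "dy": -0.055, "dz": 0, "roll": 0.7, "jaw": 1}

```text
t: 20.4
eef_pos: [0.5025, -0.2121, 0.2355]
ee_rot: [-3.141, 0.001, -0.046]
force: [1.3, 0.4, 0.2]
width: 0.0874
gripper_force: 0.0
```

```bash
python3 tiles.py; python3 -c "
from h import *
print(np.round(get_state()['q'],3),get_state()['eef_pos'])"
```

```text
(533, 421, 90, 70, -9.5) z 59.8
[ 0.50174008 -0.21676247  0.2351515 ] -2.737867740325076
[-4.800e-02  1.430e-01 -2.590e-01  1.000e-03 -1.171e+00  1.571e+00] [ 0.50174008 -0.21676247  0.2351515 ]
```

servo_tool:
  moves:
    - {"dx": -0.003, "dy": -0.045, "dz": 0, "roll": 0.7, "jaw": 1}
    - {"dx": 0, "dy": -0.045, "dz": 0, "roll": 0, "jaw": 1}
    - {"dx": 0, "dy": -0.045, "dz": 0, "roll": 0, "jaw": 1}
    - {"dx": 0, "dy": -0.045, "dz": 0, "roll": 0, "jaw": 1}
    - {"dx": 0, "dy": -0.018, "dz": 0, "roll": 0, "jaw": 1}
    - {"dx": 0, "dy": 0, "dz": 0, "roll": 0, "jaw": 1}
    - {"dx": 0, "dy": 0, "dz": 0, "roll": 0, "jaw": 1}
    - {"dx": 0, "dy": 0, "dz": 0, "roll": 0, "jaw": 1}
    - {"dx": 0, "dy": 0, "dz": 0, "roll": 0, "jaw": 1}
    - {"dx": 0, "dy": 0, "dz": 0, "roll": 0, "jaw": 1}

```text
t: 21.7
eef_pos: [0.5001, -0.4083, 0.2366]
ee_rot: [3.141, -0.0, -0.034]
force: [0.4, -0.6, 1.2]
width: 0.0874
gripper_force: 0.0
```

servo_tool:
  moves:
    - {"dx": -0.001, "dy": -0.006, "dz": -0.02, "roll": 0, "jaw": 1}
    - {"dx": 0, "dy": 0, "dz": -0.03, "roll": 0, "jaw": 1}
    - {"dx": 0, "dy": 0, "dz": -0.026, "roll": 0, "jaw": 1}
    - {"dx": 0, "dy": 0, "dz": -0.01, "roll": 0, "jaw": 1}
    - {"dx": 0, "dy": 0, "dz": 0, "roll": 0, "jaw": 0.3}
    - {"dx": 0, "dy": 0, "dz": 0, "roll": 0, "jaw": 0.15}
    - {"dx": 0, "dy": 0, "dz": 0, "roll": 0, "jaw": 0.05}
    - {"dx": 0, "dy": 0, "dz": 0, "roll": 0, "jaw": 0.05}
    - {"dx": 0, "dy": 0, "dz": 0, "roll": 0, "jaw": 0.05}
    - {"dx": 0, "dy": 0, "dz": 0, "roll": 0, "jaw": 0.05}
  newtons: 40

```text
t: 22.95
eef_pos: [0.4989, -0.4147, 0.1504]
ee_rot: [3.142, -0.0, -0.035]
force: [-0.6, 0.2, 0.5]
width: 0.0335
gripper_force: 0.0
```

Fingers still closing; wait, then lift clear.

servo_tool:
  moves:
    - {"dx": 0, "dy": 0, "dz": 0, "roll": 0, "jaw": 0.05}
    - {"dx": 0, "dy": 0, "dz": 0, "roll": 0, "jaw": 0.05}
    - {"dx": 0, "dy": 0, "dz": 0, "roll": 0, "jaw": 0.05}
    - {"dx": 0, "dy": 0, "dz": 0, "roll": 0, "jaw": 0.05}
    - {"dx": 0, "dy": 0, "dz": 0, "roll": 0, "jaw": 0.05}
    - {"dx": 0, "dy": 0, "dz": 0.02, "roll": 0, "jaw": 0.05}
    - {"dx": 0, "dy": 0, "dz": 0.03, "roll": 0, "jaw": 0.05}
    - {"dx": 0, "dy": 0, "dz": 0.03, "roll": 0, "jaw": 0.05}
    - {"dx": 0, "dy": 0, "dz": 0.03, "roll": 0, "jaw": 0.05}
    - {"dx": 0, "dy": 0, "dz": 0.02, "roll": 0, "jaw": 0.05}

```text
t: 24.2
eef_pos: [0.499, -0.4148, 0.2818]
ee_rot: [3.141, -0.001, -0.035]
force: [1.0, 0.8, -1.2]
width: 0.0157
gripper_force: 40.0
```

servo_tool:
  moves:
    - {"dx": 0.0146, "dy": 0.03, "dz": 0, "roll": -8.67, "jaw": 0.05}
    - {"dx": 0.0146, "dy": 0.03, "dz": 0, "roll": -8.67, "jaw": 0.05}
    - {"dx": 0.0146, "dy": 0.03, "dz": 0, "roll": -8.67, "jaw": 0.05}
    - {"dx": 0.0146, "dy": 0.03, "dz": 0, "roll": -8.67, "jaw": 0.05}
    - {"dx": 0.0146, "dy": 0.03, "dz": 0, "roll": -8.67, "jaw": 0.05}
    - {"dx": 0.0146, "dy": 0.03, "dz": 0, "roll": -8.67, "jaw": 0.05}
    - {"dx": 0.0146, "dy": 0.03, "dz": 0, "roll": -8.67, "jaw": 0.05}
    - {"dx": 0.0146, "dy": 0.03, "dz": 0, "roll": -8.67, "jaw": 0.05}
    - {"dx": 0.0146, "dy": 0.03, "dz": 0, "roll": -8.67, "jaw": 0.05}
    - {"dx": 0.0146, "dy": 0.03, "dz": 0, "roll": -8.67, "jaw": 0.05}

```text
t: 25.45
eef_pos: [0.6451, -0.1136, 0.2801]
ee_rot: [3.141, 0.0, -1.553]
force: [0.5, -0.5, -0.4]
width: 0.0158
gripper_force: 40.0
```

```bash
cat > scr.py <<'E'
from h import *
import sys
f=sys.argv[1] if len(sys.argv)>1 else None
for n in('top','scene'):
    p,d,W=shot(n,f and n+f);h=cv2.cvtColor(p,cv2.COLOR_RGB2HSV);X,Y,Z=W[...,0],W[...,1],W[...,2]
    m=(h[...,2]<110)&(Z>.035)&(Z<.07)&(X>.40)&(X<.69)&(Y>-.33)&(Y<.33)|(h[...,2]<110)&(h[...,0]<25)&(h[...,1]>40)&(Z<.035)&(Z>-.01)&(X>.27)&(X<.42)&(Y>-.3)&(Y<.28)
    print(n)
    for c in blobs(m,20,3000):
        k=np.zeros(m.shape,np.uint8);cv2.drawContours(k,[c],-1,1,-1);k=(k>0)&m
        zt=np.nanpercentile(Z[k],80);print(rect(n,c,zt-.01),'ztop',round(zt*1000),'area',cv2.contourArea(c))
s=get_state();print(round(s['t'],1),np.round(s['eef_pos'],4),np.degrees(s['ee_rot'][2]))
E
python3 scr.py s2.png
```

```text
top
(589, -25, 33, 23, -84.4) ztop 60 area 46.5
(599, 26, 39, 24, 38.1) ztop 61 area 90.0
scene
(609, -119, 47, 24, -21.7) ztop 59 area 70.5
(579, -49, 98, 54, 66.0) ztop 55 area 279.0
(559, 90, 47, 26, -27.4) ztop 59 area 58.5
(575, 128, 254, 109, 85.7) ztop 49 area 938.0
(431, 172, 108, 27, -85.0) ztop 39 area 122.5
25.6 [ 0.6458 -0.112   0.2795] -88.78252323481287
```

View pics/scenes2.png

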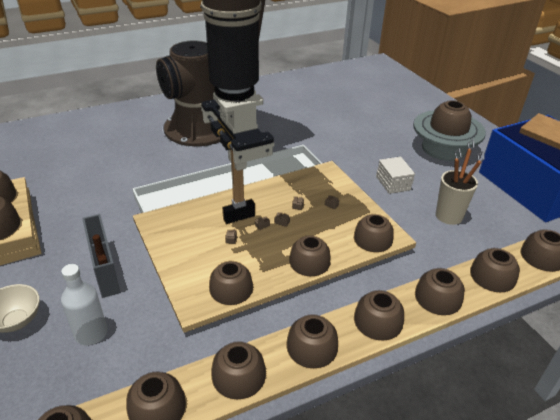

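The scene view shows the scraper held upright, its head at (238,211). One trimming has moved to about (0.589, -0.025). The tile stack at (395,175) is square.

servo_tool:
  moves:
    - {"dx": 0, "dy": -0.004, "dz": -0.045, "roll": 0, "jaw": 0.05}
    - {"dx": 0, "dy": 0, "dz": -0.04, "roll": 0, "jaw": 0.05}
    - {"dx": 0, "dy": 0, "dz": -0.011, "roll": 0, "jaw": 0.05}
    - {"dx": -0.015, "dy": 0, "dz": 0, "roll": 0, "jaw": 0.05}
    - {"dx": -0.025, "dy": 0, "dz": 0, "roll": 0, "jaw": 0.05}
    - {"dx": -0.025, "dy": 0, "dz": 0, "roll": 0, "jaw": 0.05}
    - {"dx": -0.025, "dy": 0, "dz": 0, "roll": 0, "jaw": 0.05}
    - {"dx": -0.025, "dy": 0, "dz": 0, "roll": 0, "jaw": 0.05}
    - {"dx": -0.025, "dy": 0, "dz": 0, "roll": 0, "jaw": 0.05}
    - {"dx": -0.025, "dy": 0, "dz": 0, "roll": 0, "jaw": 0.05}

```text
t: 26.8
eef_pos: [0.4793, -0.1189, 0.1864]
ee_rot: [-3.138, 0.0, -1.548]
force: [0.5, 0.1, -0.5]
width: 0.0155
gripper_force: 40.0
```

servo_tool:
  moves:
    - {"dx": -0.025, "dy": 0, "dz": 0, "roll": 0, "jaw": 0.05}
    - {"dx": -0.02, "dy": 0, "dz": 0, "roll": 0, "jaw": 0.05}
    - {"dx": 0, "dy": 0, "dz": 0, "roll": 0, "jaw": 0.05}
    - {"dx": 0, "dy": 0, "dz": 0.04, "roll": 0, "jaw": 0.05}
    - {"dx": 0.03, "dy": 0.02, "dz": 0.02, "roll": 0, "jaw": 0.05}
    - {"dx": 0.04, "dy": 0.02, "dz": 0, "roll": 0, "jaw": 0.05}
    - {"dx": 0.05, "dy": 0.02, "dz": 0, "roll": 0, "jaw": 0.05}
    - {"dx": 0.04, "dy": 0.02, "dz": 0, "roll": 0, "jaw": 0.05}
    - {"dx": 0.04, "dy": 0.02, "dz": 0, "roll": 0, "jaw": 0.05}
    - {"dx": 0.025, "dy": 0.016, "dz": 0, "roll": 0, "jaw": 0.05}

```text
t: 28.05
eef_pos: [0.6621, -0.0019, 0.2438]
ee_rot: [3.141, -0.0, -1.548]
force: [-1.3, 0.1, -0.9]
width: 0.0158
gripper_force: 40.0
```

```bash
python3 scr.py s3.png
```

```text
top
(592, 177, 25, 24, -64.1) ztop 61 area 61.0
(592, 22, 26, 25, -57.7) ztop 59 area 61.5
scene
(593, -27, 40, 33, -83.6) ztop 56 area 90.5
(559, 92, 40, 32, -52.3) ztop 59 area 25.5
(601, 218, 157, 69, 78.6) ztop 49 area 311.5
(370, -129, 25, 24, 71.2) ztop 24 area 21.5
(551, 257, 64, 27, 79.8) ztop 39 area 39.5
28.1 [ 0.6624 -0.0012  0.243 ] -88.62520389526391
```

View pics/scenes3.png

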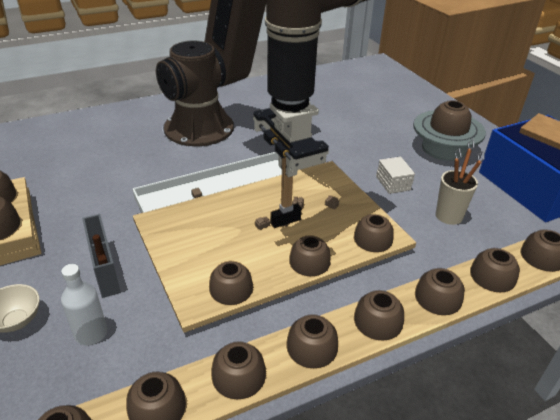

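The scene view shows one trimming in the trough at (196,193), and the head at (286,214) in front of bowl 2. Next I'll sweep the middle pair.

servo_tool:
  moves:
    - {"dx": -0.017, "dy": -0.002, "dz": -0.03, "roll": 0, "jaw": 0.05}
    - {"dx": 0, "dy": 0, "dz": -0.022, "roll": 0, "jaw": 0.05}
    - {"dx": 0, "dy": 0, "dz": -0.006, "roll": 0, "jaw": 0.05}
    - {"dx": -0.015, "dy": 0, "dz": 0, "roll": 0, "jaw": 0.05}
    - {"dx": -0.02, "dy": 0, "dz": 0, "roll": 0, "jaw": 0.05}
    - {"dx": -0.025, "dy": 0, "dz": 0, "roll": 0, "jaw": 0.05}
    - {"dx": -0.025, "dy": 0, "dz": 0, "roll": 0, "jaw": 0.05}
    - {"dx": -0.025, "dy": 0, "dz": 0, "roll": 0, "jaw": 0.05}
    - {"dx": -0.025, "dy": 0, "dz": 0, "roll": 0, "jaw": 0.05}
    - {"dx": -0.025, "dy": 0, "dz": 0, "roll": 0, "jaw": 0.05}

```text
t: 29.4
eef_pos: [0.4823, -0.0047, 0.1877]
ee_rot: [-3.139, 0.001, -1.548]
force: [0.3, 0.2, -1.2]
width: 0.0161
gripper_force: 40.0
```

servo_tool:
  moves:
    - {"dx": -0.025, "dy": 0, "dz": 0, "roll": 0, "jaw": 0.05}
    - {"dx": -0.025, "dy": 0, "dz": 0, "roll": 0, "jaw": 0.05}
    - {"dx": -0.005, "dy": 0, "dz": 0, "roll": 0, "jaw": 0.05}
    - {"dx": 0, "dy": 0, "dz": 0.04, "roll": 0, "jaw": 0.05}
    - {"dx": 0.03, "dy": 0.01, "dz": 0.02, "roll": 0, "jaw": 0.05}
    - {"dx": 0.04, "dy": 0.02, "dz": 0, "roll": 0, "jaw": 0.05}
    - {"dx": 0.04, "dy": 0.02, "dz": 0, "roll": 0, "jaw": 0.05}
    - {"dx": 0.04, "dy": 0.02, "dz": 0, "roll": 0, "jaw": 0.05}
    - {"dx": 0.03, "dy": 0.023, "dz": 0, "roll": 0, "jaw": 0.05}
    - {"dx": 0, "dy": 0, "dz": 0, "roll": 0, "jaw": 0.05}

```text
t: 30.65
eef_pos: [0.6099, 0.0895, 0.2455]
ee_rot: [3.141, -0.001, -1.547]
force: [-0.2, -0.7, -1.4]
width: 0.0158
gripper_force: 40.0
```

```bash
python3 scr.py s4.png
```

```text
top
(589, 181, 31, 23, -0.4) ztop 61 area 79.5
scene
(365, -127, 31, 23, -1.9) ztop 24 area 22.5
(582, 184, 212, 103, 88.1) ztop 43 area 799.5
30.8 [0.608  0.0883 0.2461] -88.69277981534096
```

View pics/scenes4.png

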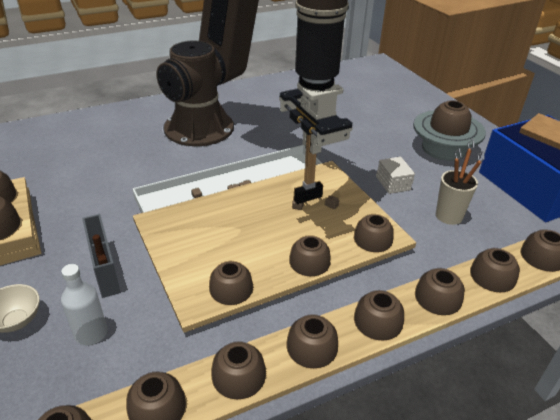

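Two more trimmings are in the trough at about (238,186). Next is the one at y≈0.091.

servo_tool:
  moves:
    - {"dx": 0, "dy": 0.003, "dz": -0.03, "roll": 0, "jaw": 0.05}
    - {"dx": 0, "dy": 0, "dz": -0.024, "roll": 0, "jaw": 0.05}
    - {"dx": 0, "dy": 0, "dz": -0.006, "roll": 0, "jaw": 0.05}
    - {"dx": -0.015, "dy": 0, "dz": 0, "roll": 0, "jaw": 0.05}
    - {"dx": -0.02, "dy": 0, "dz": 0, "roll": 0, "jaw": 0.05}
    - {"dx": -0.025, "dy": 0, "dz": 0, "roll": 0, "jaw": 0.05}
    - {"dx": -0.025, "dy": 0, "dz": 0, "roll": 0, "jaw": 0.05}
    - {"dx": -0.025, "dy": 0, "dz": 0, "roll": 0, "jaw": 0.05}
    - {"dx": -0.025, "dy": 0, "dz": 0, "roll": 0, "jaw": 0.05}
    - {"dx": -0.025, "dy": 0, "dz": 0, "roll": 0, "jaw": 0.05}

```text
t: 32.0
eef_pos: [0.447, 0.0912, 0.1878]
ee_rot: [-3.139, 0.001, -1.548]
force: [0.0, -0.2, -0.9]
width: 0.0161
gripper_force: 40.0
```

servo_tool:
  moves:
    - {"dx": -0.025, "dy": 0, "dz": 0, "roll": 0, "jaw": 0.05}
    - {"dx": -0.015, "dy": 0, "dz": 0, "roll": 0, "jaw": 0.05}
    - {"dx": 0, "dy": 0, "dz": 0, "roll": 0, "jaw": 0.05}
    - {"dx": 0, "dy": 0, "dz": 0.04, "roll": 0, "jaw": 0.05}
    - {"dx": 0.03, "dy": 0.01, "dz": 0.02, "roll": 0, "jaw": 0.05}
    - {"dx": 0.045, "dy": 0.02, "dz": 0, "roll": 0, "jaw": 0.05}
    - {"dx": 0.05, "dy": 0.02, "dz": 0, "roll": 0, "jaw": 0.05}
    - {"dx": 0.05, "dy": 0.02, "dz": 0, "roll": 0, "jaw": 0.05}
    - {"dx": 0.04, "dy": 0.017, "dz": 0, "roll": 0, "jaw": 0.05}
    - {"dx": 0.02, "dy": 0, "dz": 0, "roll": 0, "jaw": 0.05}

```text
t: 33.25
eef_pos: [0.6454, 0.1791, 0.2447]
ee_rot: [3.141, -0.001, -1.548]
force: [-0.4, 0.5, -1.3]
width: 0.0156
gripper_force: 40.0
```

```bash
python3 scr.py s5.png
```

```text
top
(561, 207, 24, 17, -45.8) ztop 38 area 26.5
scene
(608, 224, 139, 66, 56.9) ztop 44 area 235.5
(367, -128, 31, 23, -1.9) ztop 26 area 21.5
(373, 75, 25, 23, -23.7) ztop 29 area 23.5
33.4 [0.6451 0.1782 0.2445] -88.74556307996411
```

View pics/scenes5.png

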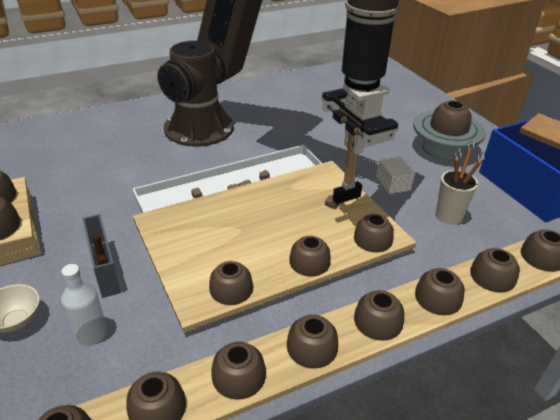

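Four trimmings are in the trough: (196,193), about (238,186) for two, and (264,175). Last one is at y≈0.178.

servo_tool:
  moves:
    - {"dx": -0.01, "dy": 0, "dz": -0.03, "roll": 0, "jaw": 0.05}
    - {"dx": 0, "dy": 0, "dz": -0.024, "roll": 0, "jaw": 0.05}
    - {"dx": 0, "dy": 0, "dz": -0.006, "roll": 0, "jaw": 0.05}
    - {"dx": -0.015, "dy": 0, "dz": 0, "roll": 0, "jaw": 0.05}
    - {"dx": -0.02, "dy": 0, "dz": 0, "roll": 0, "jaw": 0.05}
    - {"dx": -0.025, "dy": 0, "dz": 0, "roll": 0, "jaw": 0.05}
    - {"dx": -0.025, "dy": 0, "dz": 0, "roll": 0, "jaw": 0.05}
    - {"dx": -0.025, "dy": 0, "dz": 0, "roll": 0, "jaw": 0.05}
    - {"dx": -0.025, "dy": 0, "dz": 0, "roll": 0, "jaw": 0.05}
    - {"dx": -0.025, "dy": 0, "dz": 0, "roll": 0, "jaw": 0.05}

```text
t: 34.6
eef_pos: [0.4721, 0.1785, 0.1878]
ee_rot: [-3.139, 0.002, -1.548]
force: [0.9, -0.4, -0.8]
width: 0.0161
gripper_force: 40.0
```

servo_tool:
  moves:
    - {"dx": -0.025, "dy": 0, "dz": 0, "roll": 0, "jaw": 0.05}
    - {"dx": -0.025, "dy": 0, "dz": 0, "roll": 0, "jaw": 0.05}
    - {"dx": -0.018, "dy": 0, "dz": 0, "roll": 0, "jaw": 0.05}
    - {"dx": 0, "dy": 0, "dz": 0, "roll": 0, "jaw": 0.05}
    - {"dx": 0, "dy": 0, "dz": 0.04, "roll": 0, "jaw": 0.05}
    - {"dx": 0.02, "dy": -0.02, "dz": 0.04, "roll": 0, "jaw": 0.05}
    - {"dx": 0.03, "dy": -0.04, "dz": 0.02, "roll": 3, "jaw": 0.05}
    - {"dx": 0.03, "dy": -0.05, "dz": 0, "roll": 8, "jaw": 0.05}
    - {"dx": 0.02, "dy": -0.05, "dz": 0, "roll": 8, "jaw": 0.05}
    - {"dx": 0, "dy": -0.05, "dz": 0, "roll": 8, "jaw": 0.05}

```text
t: 35.85
eef_pos: [0.5065, -0.0337, 0.286]
ee_rot: [3.141, -0.0, -1.073]
force: [0.0, 0.3, -1.1]
width: 0.016
gripper_force: 40.0
```

```bash
python3 scr.py s6.png
```

```text
top
(343, 184, 28, 24, -0.3) ztop 25 area 64.0
scene
(503, -28, 33, 14, -55.0) ztop 38 area 23.0
(367, -128, 31, 23, -1.9) ztop 26 area 22.5
(429, -27, 42, 29, -49.4) ztop 39 area 42.0
(373, 75, 25, 23, -23.7) ztop 29 area 23.5
(462, 139, 307, 138, -63.2) ztop 39 area 1423.0
(345, 182, 49, 27, -26.2) ztop 25 area 64.0
36.0 [ 0.5053 -0.0356  0.2862] -61.66619032632387
```

View pics/tops6.png

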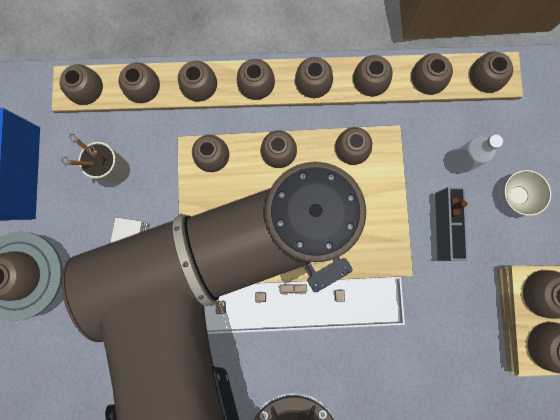

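The top view shows all five trimmings in the trough, at (221,307), (261,296), (286,288), (299,288) and (340,295). The bowls at (210,152), (279,149) and (353,145) are unmoved. I'll return the scraper now.

servo_tool:
  moves:
    - {"dx": -0.001, "dy": -0.047, "dz": 0, "roll": 7.45, "jaw": 0.05}
    - {"dx": -0.001, "dy": -0.047, "dz": 0, "roll": 7.45, "jaw": 0.05}
    - {"dx": -0.001, "dy": -0.047, "dz": 0, "roll": 7.45, "jaw": 0.05}
    - {"dx": -0.001, "dy": -0.047, "dz": 0, "roll": 7.45, "jaw": 0.05}
    - {"dx": -0.001, "dy": -0.047, "dz": 0, "roll": 7.45, "jaw": 0.05}
    - {"dx": -0.001, "dy": -0.047, "dz": 0, "roll": 7.45, "jaw": 0.05}
    - {"dx": -0.001, "dy": -0.047, "dz": 0, "roll": 7.45, "jaw": 0.05}
    - {"dx": 0, "dy": -0.047, "dz": 0, "roll": 7.45, "jaw": 0.05}
    - {"dx": 0, "dy": 0, "dz": 0, "roll": 0, "jaw": 0.05}
    - {"dx": 0, "dy": 0, "dz": 0, "roll": 0, "jaw": 0.05}

```text
t: 37.2
eef_pos: [0.498, -0.4079, 0.2858]
ee_rot: [-3.141, 0.001, -0.039]
force: [0.2, 0.7, -1.4]
width: 0.0158
gripper_force: 40.0
```

```bash
python3 - <<'E'
from h import *
p,d,W=shot('scene');cv2.imwrite('pics/ins.png',cv2.resize(p[120:320,40:200],(640,800)[::1] and (480,600),interpolation=1)[:,:,::-1])
s=get_state();print(s['eef_pos'],s['ee_rot'])
X,Y,Z=W[...,0],W[...,1],W[...,2]
m=(Z>.13)&(Z<.19)&(abs(X-.5)<.08)&(abs(Y+.41)<.06)&(p.max(2)<70)
print(m.sum(),np.nanpercentile(W[m],[3,50,97],axis=0).round(3))
E
```

```text
[ 0.49820265 -0.40729667  0.28617529] [-3.14146472e+00  7.14449525e-05 -3.75714385e-02]
185 [[ 0.513 -0.418  0.143]
 [ 0.533 -0.409  0.169]
 [ 0.538 -0.4    0.182]]
```

View pics/ins.png

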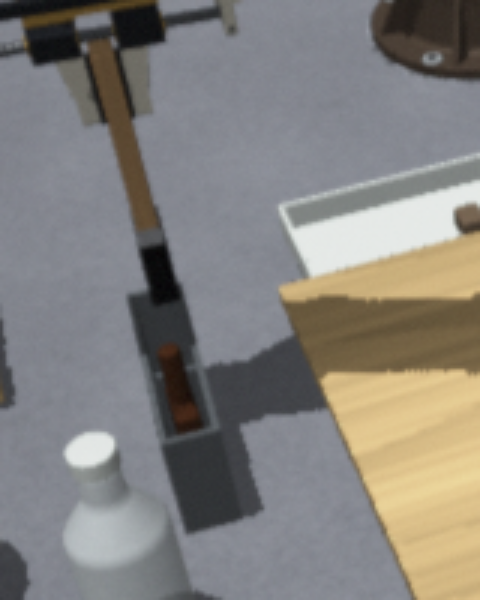

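The scraper hangs upright over its cell, with the head at (158,270) in the crop. I'll correct by -7 mm in y and lower it.

servo_tool:
  moves:
    - {"dx": 0.001, "dy": -0.007, "dz": 0, "roll": 0, "jaw": 0.05}
    - {"dx": 0, "dy": 0, "dz": -0.015, "roll": 0, "jaw": 0.05}
    - {"dx": 0, "dy": 0, "dz": -0.015, "roll": 0, "jaw": 0.05}
    - {"dx": 0, "dy": 0, "dz": -0.018, "roll": 0, "jaw": 0.05}
    - {"dx": 0, "dy": 0, "dz": -0.018, "roll": 0, "jaw": 0.05}
    - {"dx": 0, "dy": 0, "dz": -0.02, "roll": 0, "jaw": 0.05}
    - {"dx": 0, "dy": 0, "dz": -0.02, "roll": 0, "jaw": 0.05}
    - {"dx": 0, "dy": 0, "dz": -0.018, "roll": 0, "jaw": 0.05}
    - {"dx": 0, "dy": 0, "dz": -0.006, "roll": 0, "jaw": 0.05}
    - {"dx": 0, "dy": 0, "dz": 0, "roll": 0, "jaw": 0.05}

```text
t: 38.5
eef_pos: [0.4988, -0.4148, 0.156]
ee_rot: [-3.142, 0.001, -0.037]
force: [0.8, -0.6, -0.8]
width: 0.0157
gripper_force: 40.0
```

servo_tool:
  moves:
    - {"dx": 0, "dy": 0, "dz": -0.003, "roll": 0, "jaw": 0.05}
    - {"dx": 0, "dy": 0, "dz": -0.002, "roll": 0, "jaw": 0.05}
    - {"dx": 0, "dy": 0, "dz": 0, "roll": 0, "jaw": 0.05}
    - {"dx": 0, "dy": 0, "dz": 0, "roll": 0, "jaw": 0.3}
    - {"dx": 0, "dy": 0, "dz": 0, "roll": 0, "jaw": 0.6}
    - {"dx": 0, "dy": 0, "dz": 0, "roll": 0, "jaw": 0.8}
    - {"dx": 0, "dy": 0, "dz": 0, "roll": 0, "jaw": 0.8}
    - {"dx": 0, "dy": 0, "dz": 0, "roll": 0, "jaw": 0.8}
    - {"dx": 0, "dy": 0, "dz": 0, "roll": 0, "jaw": 0.8}
    - {"dx": 0, "dy": 0, "dz": 0, "roll": 0, "jaw": 0.8}

```text
t: 39.75
eef_pos: [0.4989, -0.4147, 0.1513]
ee_rot: [-3.142, 0.0, -0.037]
force: [0.6, 0.6, -0.0]
width: 0.0699
gripper_force: 0.0
```

servo_tool:
  moves:
    - {"dx": 0, "dy": 0, "dz": 0.015, "roll": 0, "jaw": 0.8}
    - {"dx": 0, "dy": 0, "dz": 0.025, "roll": 0, "jaw": 0.8}
    - {"dx": 0, "dy": 0, "dz": 0.03, "roll": 0, "jaw": 0.8}
    - {"dx": 0, "dy": 0, "dz": 0.03, "roll": 0, "jaw": 0.8}
    - {"dx": 0, "dy": 0, "dz": 0.03, "roll": 0, "jaw": 0.8}
    - {"dx": 0, "dy": 0.03, "dz": 0, "roll": 0, "jaw": 0.8}
    - {"dx": 0, "dy": 0.04, "dz": 0, "roll": 0, "jaw": 0.8}
    - {"dx": 0, "dy": 0.04, "dz": 0, "roll": 0, "jaw": 0.8}
    - {"dx": 0, "dy": 0.04, "dz": 0, "roll": 0, "jaw": 0.8}
    - {"dx": 0, "dy": 0, "dz": 0, "roll": 0, "jaw": 0.8}

```text
t: 41.0
eef_pos: [0.4991, -0.2629, 0.2832]
ee_rot: [3.141, -0.002, -0.034]
force: [-1.1, -0.9, 0.8]
width: 0.0701
gripper_force: 0.0
```

```bash
python3 scr.py s7.png; python3 tiles.py
```

```text
top
(367, 78, 23, 23, 88.9) ztop 32 area 71.0
(386, 10, 29, 21, 88.6) ztop 28 area 58.5
scene
(499, -273, 50, 17, 89.7) ztop 39 area 58.0
(467, -272, 50, 32, 86.9) ztop 39 area 106.5
(520, -65, 333, 48, 83.2) ztop 39 area 805.5
(368, -128, 31, 23, -1.9) ztop 26 area 21.5
(450, -60, 334, 68, 87.7) ztop 39 area 675.0
(385, 13, 29, 15, 66.2) ztop 34 area 21.5
(374, 76, 45, 26, -23.8) ztop 33 area 64.0
(347, 181, 37, 27, -26.2) ztop 23 area 26.5
41.1 [ 0.4992 -0.2646  0.2825] -2.0312057155814918
(533, 421, 90, 70, -9.5) z 59.9
[ 0.4990607  -0.2650399   0.28215053] -2.088177899779278
```

View pics/tops7.png

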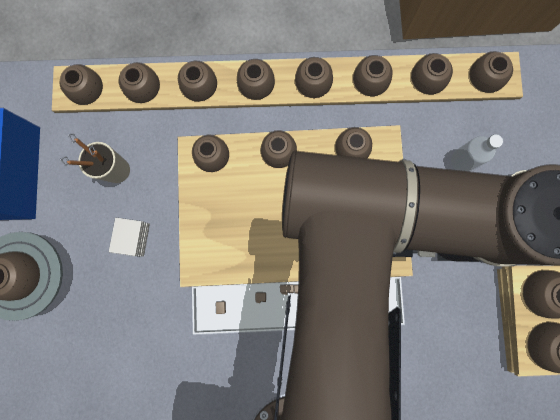

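View pics/scenes7.png

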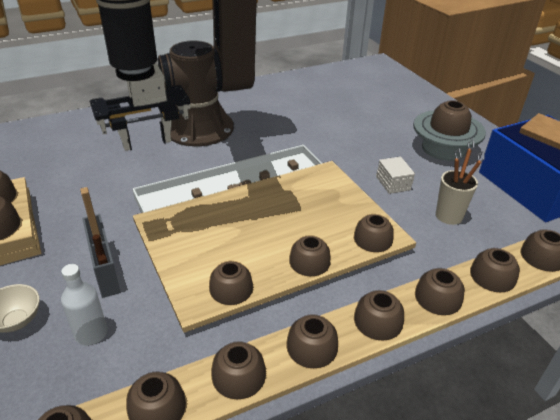

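Both views show the stack square, the trimmings in the trough, the board clear, the bowls in place and the scraper upright in the caddy at (90,210). Handing in.

```bash
python3 -c "
from station import *
print(job_done())"
```

```text
the job is handed in; nothing more can be done
None
```

The job is handed in, though no verdict came back: all three tiles are stacked on the pile within about 1 mm, all five trimmings are in the trough, the scraper stands upright in the caddy, and the bowls and beater look unmoved in the last pictures.

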